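Lock the label roll with its push-and-twist keeper cap

TASK

The label roll is already on its stand; pick up the grey keeper cap and put it nose down into the top of the spindle, feeling gently for the two slots, then press it down against the spring and twist it clockwise (seen from above) to the stop and let it spring up, so that it stays locked when you let go. Do not force it, and leave the other things on the counter where they are.

Things in the scene. Friction and masses are not known exactly. Their poses are not given: they have to be found in the camera images.
- stand: Label-roll stand fixed to the counter: round grey foot 132 mm across, 12 thick, low steel tear-off plate (60 wide, 40 high) on its -x side; in the middle an upright steel spindle tube (53 across) inside a paper roll (108 across, top 70 above the counter). Origin: centre of the foot's underside, z up. The spindle is clamped in the foot at an angle that is not measured (see mouth).
- mouth (a point): Centre of the spindle's open top, 76 mm above the counter; axes of the stand. Bore 31 mm across, with two opposite slots for the lugs (about 11 mm wide at the bore, wider outwards). The slots' line lies at an unmeasured angle, 11 to 69 degrees anticlockwise (from above) of the stand's x axis: see it from above or feel for it. In a slot the cap has about 5 degrees of play each way.
- spring (a point): Centre of the top of the sprung plunger in the spindle, 10 mm below the mouth when free (a fixed point; it does not follow the plunger). The plunger starts to give at 5 N, takes 9 N at 10 mm and 10.2 N at 13 mm, and stops solid at 16.5 mm. More than 60 N between the cap and the stand (with spindle and plunger) counts as forcing.
- lock (a point): Fixed point on the spindle's axis, 20 mm below the mouth: the cap's origin comes here when locked. Clockwise of each slot comes a lip reaching 11 mm below the mouth, then a pocket with its roof 8 mm below the mouth, centred 60 degrees clockwise of the slot (5 degrees of play), then a solid stop. Anticlockwise of each slot is a solid wall.
- cap: Loose grey plastic keeper cap, about 60 g, standing on its nose. Origin: centre of the nose's underside, z up. Nose 29 mm across, its last 5 mm tapering to 21 mm, rising 28 mm to a flange 66 mm across, 5 thick. Origin relative to the mouth: -6 mm with the lugs on the rim, -10 with the lugs in the slots and the nose on the plunger, below -23 to turn under the lips, -20 when locked.
- cap_lugs (a point): Middle between the cap's two lugs, on its axis, 9 mm above its origin; axes of the cap. The lugs stick out of the nose along +x and -x: 43 mm over both, 8.6 wide, 6 high (6 to 12 mm above the origin). Half a turn gives the same cap.
- cap_grip (a point): Middle of the cap's grip bar, on its axis, 47 mm above its origin; axes of the cap. The bar stands on the flange along x, in line with the lugs: 46 long, 14 wide (y), 28 high (33 to 61 mm above the origin).
- dot_roll: Bystander: small paper sticker roll, 52 mm across, 25 high; origin at the centre of its underside.
- marker: Bystander: black marker pen lying on the counter, 15 mm thick, about 100 long.
- twine: Bystander: twine ball, 92 mm across, 85 high; origin at the centre of its underside.
- ink: Bystander: white ink bottle, 44 mm across, 90 high; origin at the centre of its underside.
- tag_tray: Bystander: black tray 130 x 170 x 50 mm; origin at the centre of its underside.
There are look-alikes about, which are no part of the job. What is shaped like the cap but black or purple is not meant.

How it is judged:
By the outcome, as a careful person would: the job done as asked, in the order asked, and still so for the second after the job is handed in, with the robot touching nothing.
It also fails if it takes over 72 s, if anything falls off the work surface, if the arm or the gripper's body presses on something with over 40 N, if the wrist force passes 120 N, or if a joint passes its speed limit or range.

ROBOT

A 6-joint arm with a two-finger parallel gripper is mounted at the origin on the work surface. World frame = base frame: x ahead of the robot, y to its left, z up, the work surface at z = 0. Lengths are in mm, angles in rad, forces in N, time in s.
With the tool pointing down it reaches from about 350 to 775 mm from the base axis. Payload 7.3 kg.
Tool frame: the origin (TCP) lies midway between the tips of the shut fingers; the grasp point (between the pads) lies 19 mm behind it (bot.hold_point_z is the distance from the TCP to the grasp point, in mm); z points along the fingers, y is the direction in which the jaws open and shut (so a half turn about z gives the same grasp; the last joint's range is limited). The gripper opens to 92 mm and grips with 3 to 60 N. Pads are 19 mm wide; open, the fingers measure 130 mm over their backs; the gripper's body (75 mm by 190 mm) begins 47 mm behind the grasp point.
Start: joints at [-1.247, 0.342, 1.524, -0, 1.275, -0.146], TCP at [237.696, -468.13, 226.741] pointing down, gripper open.
Joint ranges: [-2.53, 2.53], [-0.77, 2.02], [0.04, 2.7], [-1, 4.14], [0.28, 2.66], [-3.11, 3.11]. Speed limits (rad/s): [2.57, 2.57, 3.14, 3.14, 3.14, 3.14].

INTERFACE

Orientations are given as [roll, pitch, yaw] about the fixed x, y, z axes, in that order (R = Rz(yaw) Ry(pitch) Rx(roll)).
In Python, from plant import bot gives the robot as it stands.
- The arm moves only by the tool servo_tool, never from a script. Its argument "series" is a list of rows, each a list of 5 numbers: the opening, from 0 (shut) to 1 (fully open), then the shift along the tool's x, y, z each as a share of 50 mm, from -1 to 1, then the turn about the tool's z as a share of 90 degrees, from -1 to 1. In form: [[gripper, tx, ty, tz, spin], ...]. A call has 1 to 20 rows; each row shifts and turns the commanded pose from where the row before left it, along the tool's axes as they then stand; what a row does not reach is not made up. A row lasts 1/8 s, in which the tool goes at most 62.5 mm and 10.7 degrees, less where a joint would pass 70% of its speed; a pose out of reach is approached as far as the arm can. A call with a number of a shift or a turn outside -1 to 1 is refused whole. A call with a gripper value outside its range is refused whole. The fingers move at their own pace and stop on an object; the grip force is fixed at half the most. Time passes only in rows, so rows that do not move let the fingers close. It gives the time, the measured TCP pose, the force and the opening at its end, in the units of the state.
- bot.get_obs(): the state, without advancing time (a new reading comes with each control period).
- bot.capture(name): name is "side" or "top"; returns the picture (420x560x3 uint8, red, green, blue); there is no depth.
- bot.camera_model(name): a dict with "mtx" (3x3 intrinsics, pixels), "world_from_camera" (4x4, takes a point from camera to world coordinates). Camera axes: x right, y up, looking along -z (the intrinsics and any distortion apply to the point x, -y, -z); pixel columns grow to the right and rows downward; lengths in mm; the calibration is good to about 2 mm. A picture is of the moment at which its call begins. camera_model takes no time and is no camera call.
- bot.close_job(): hands the job in, once; it reports no verdict.
Trained networks look in the newest picture that a camera, given by its name, has taken for a name from the list of things; names that differ only in an ending like _2 or _b are one class to them, and where a whole thing is asked for, a point or a joint stands for the part that bears it (a point fixed in the world has none). Each returns a list of dicts, best first, with "p" (0 to 1); they miss things now and then, are a little off and sometimes report something else, mostly with a low value. They report only what shows in the picture. A call takes as long as a camera call. They do not tell look-alikes from the thing itself.
- bot.outline_of(camera, label): "mask" (420x560 bool, what is visible of it).
- bot.pinpoint(camera, label): "point" ([x, y, z] in mm, in the coordinates of the camera as it stood for that picture, good to about 4 mm: a listed point, or the origin of a listed thing).
The state is a dict: "time": time; "joint_positions": joint angles; "dq": joint speeds; "tau": joint torques, N m; "tool_pos": TCP position; "tcp_rot": TCP orientation; "contact_force": force on the tool from outside, world axes, zero at the start; "moment": the same for the moment, N m; "grip_width": finger opening in mm.
Only numpy, scipy, OpenCV 4.12 (cv2) and the standard library are available. Lean on these libraries where they do the work, as an engineer would, in place of code of your own. Each camera call takes 0.05 s, during which the arm holds its last target.

## Working session

There is one attempt and no reset: what is moved stays moved. The work goes in short steps, Python scripts to look and compute and a tool call to move; the robot and the scene stay as the last step left them, time stands still between calls to the robot, and variables do not carry over. Pictures are saved under pics/ and viewed, and the job is handed in when it is done.

Besides the shell and the picture viewer there is one more tool, called after "Emit:" in YAML: its name, and indented under it one key for each argument. servo_tool: Moves the arm, as the interface text tells. Shift numbers are shares of 50 mm and turn numbers shares of 90 degrees, none past 1 either way. Its arguments: {"type":"object","properties":{"series":{"type":"array"}},"required":["series"]}

```bash
mkdir -p pics; ls
cat > h.py <<'E'
import numpy as np, cv2
from plant import bot
def snap(cam,name,crop=None,scale=1):
    im=bot.capture(cam)
    o=im[:,:,::-1]
    if crop: o=o[crop[1]:crop[3],crop[0]:crop[2]]
    if scale!=1: o=cv2.resize(o,None,fx=scale,fy=scale,interpolation=cv2.INTER_CUBIC)
    cv2.imwrite('pics/'+name,o); return im
def proj(cam,p):
    m=bot.camera_model(cam);T=np.linalg.inv(m['world_from_camera']);q=T[:3,:3]@np.array(p,float)+T[:3,3]
    v=np.array(m['mtx'])@np.array([q[0],-q[1],-q[2]]);return v[:2]/v[2]
def ray(cam,uv,z):
    m=bot.camera_model(cam);W=np.array(m['world_from_camera']);d=np.linalg.inv(m['mtx'])@np.array([uv[0],uv[1],1.]);d=W[:3,:3]@np.array([d[0],-d[1],-d[2]]);o=W[:3,3]
    return o+d*(z-o[2])/d[2]
def w(cam,p):
    W=np.array(bot.camera_model(cam)['world_from_camera']);return W[:3,:3]@np.array(p)+W[:3,3]
E
python3 - <<'E'
from h import *
for c in('top','side'):
    snap(c,c+'1.png')
    m=bot.camera_model(c);print(c,m)
    for l in('cap','stand','mouth','cap_grip','cap_lugs'):
        for d in bot.pinpoint(c,l)[:4]:
            p=w(c,d['point']);print(c,l,round(d['p'],2),p.round(1),proj(c,p).round())
print(bot.get_obs())
E
```

```text
pics
top {'mtx': array([[466.13155146,   0.        , 283.36237518],
       [  0.        , 466.13155146, 204.28312209],
       [  0.        ,   0.        ,   1.        ]]), 'world_from_camera': array([[ 2.31572781e-02,  9.96375276e-01, -8.18538342e-02,
         5.00065337e+02],
       [-9.99731014e-01,  2.31843835e-02, -6.19428041e-04,
        -3.99669241e+01],
       [ 1.28054790e-03,  8.18461610e-02,  9.96644152e-01,
         1.29252108e+03],
       [ 0.00000000e+00,  0.00000000e+00,  0.00000000e+00,
         1.00000000e+00]])}
top cap 0.94 [656.9 128.6   6.2] [223. 185.]
top cap 0.86 [538.5 142.4   1.9] [217. 227.]
top cap 0.8 [445.1 266.5  -1.5] [171. 260.]
top cap 0.74 [679.4 246.9   5.5] [181. 176.]
top stand 0.95 [ 5.362e+02 -2.502e+02  5.000e-01] [359. 231.]
top mouth 0.96 [ 539.4 -251.4   79.7] [364. 229.]
top mouth 0.41 [790.3  39.5  -0.8] [257. 139.]
top cap_grip 0.8 [558.3 245.1  45.1] [177. 218.]
top cap_grip 0.8 [657.7 129.4  47.1] [221. 182.]
top cap_grip 0.7 [448.6 264.   46.8] [168. 259.]
top cap_grip 0.7 [676.4 252.5  47.6] [176. 174.]
top cap_lugs 0.95 [558.2 248.1 
[... 1369 characters left out ...]
64 [453.1 260.8   3.9] [276. 321.]
{'time': 0.6, 'joint_positions': array([-1.24699801e+00,  3.42006279e-01,  1.52409469e+00,  5.88786071e-06,
        1.27542319e+00, -1.46024691e-01]), 'dq': array([-0.00269927,  0.00013192, -0.00281597, -0.00070632,  0.00180365,
       -0.00017056]), 'tau': array([-5.62314708e-04, -4.30928922e+01, -2.44396520e+01,  7.18221324e-02,
        4.84863517e-02, -2.52031475e-05]), 'tool_pos': array([ 237.69698925, -468.12421205,  226.73910193]), 'tcp_rot': array([3.14152407e+00, 4.39285002e-06, 4.69821292e-01]), 'contact_force': array([ 0.23420475, -1.01798618, -0.08793524]), 'moment': array([ 0.00449518, -0.02283586,  0.00969492]), 'grip_width': 91.69276313229817}
```

View pics/top1.png

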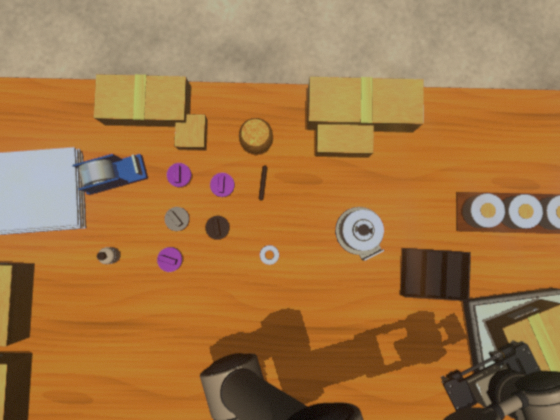

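View pics/side1.png

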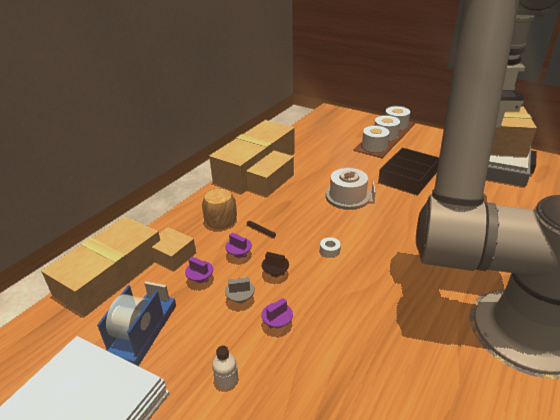

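Run:
```python
import cv2
im=cv2.imread('pics/top1.png'); a=im[155:285,140:260]; b=im[190:270,325:405]
cv2.imwrite('pics/topcrop1.png',cv2.resize(a,None,fx=4.5,fy=4.5,interpolation=cv2.INTER_CUBIC))
cv2.imwrite('pics/topcrop2.png',cv2.resize(b,None,fx=7,fy=7,interpolation=cv2.INTER_CUBIC))
```

```text
(no output)
```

View pics/topcrop1.png

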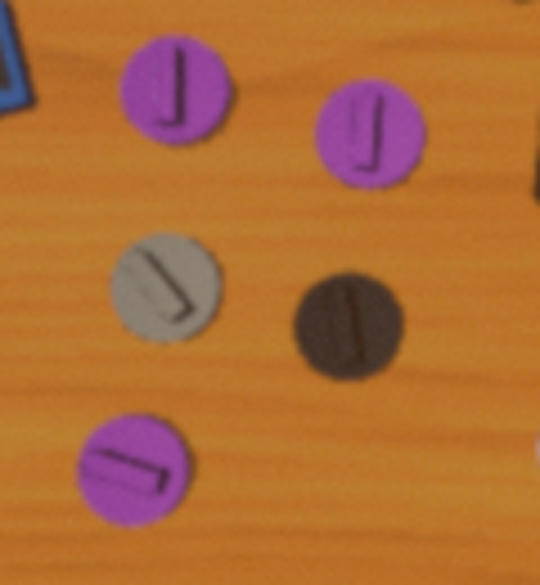

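View pics/topcrop2.png

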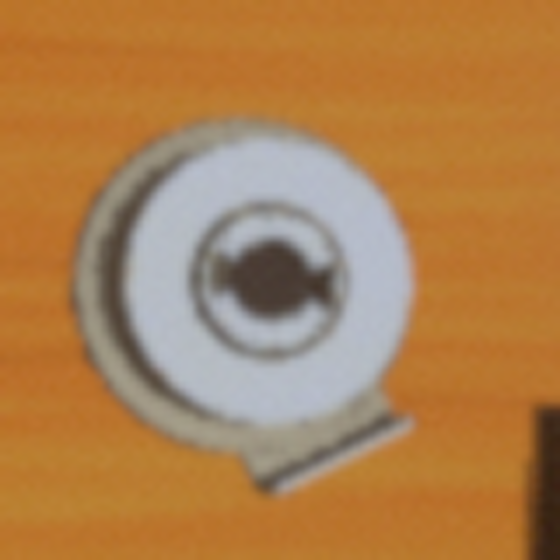

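The grey cap is at top (177,219). The look-alikes are black at (217,227) and purple at (179,175), (222,184) and (170,260). Only the one at (177,219) is grey, and the enlarged crop confirms it. Next I'll measure its position and angle, and the slot line.

```bash
cat >> h.py <<'E'
def rect(im,cam,cx,cy,z,half,s):
    # metric image: col = (x - cx+half)*s , row = (cy+half - y)*s  (x right, y up)
    w4=np.float32([[cx-half,cy+half],[cx+half,cy+half],[cx+half,cy-half],[cx-half,cy-half]])
    src=np.float32([proj(cam,[a,b,z]) for a,b in w4]); n=2*half*s
    M=cv2.getPerspectiveTransform(src,np.float32([[0,0],[n,0],[n,n],[0,n]]))
    return cv2.warpPerspective(im,M,(n,n),flags=cv2.INTER_CUBIC)
E
python3 - <<'E'
from h import *
im=np.mean([bot.capture('top') for _ in range(4)],0).astype(np.uint8)[:,:,::-1].copy()
cv2.imwrite('pics/topavg.png',im)
A=rect(im,'top',558,248,61,40,7);B=rect(im,'top',537,-251,76,40,7)
cv2.imwrite('pics/rect1.png',np.hstack([A,B])[:, :])
cv2.imwrite('pics/rect1.png',cv2.resize(np.hstack([A,B]),(800,400)))
side=np.mean([bot.capture('side') for _ in range(4)],0).astype(np.uint8)[:,:,::-1].copy()
cv2.imwrite('pics/sideavg.png',side)
C=rect(side,'side',558,248,61,40,7);D=rect(side,'side',537,-251,76,40,7)
cv2.imwrite('pics/rect2.png',cv2.resize(np.hstack([C,D]),(800,400)))
for cam in('top','side'):
  for d in bot.outline_of(cam,'cap'):
    m=d['mask'].astype(np.uint8); c=cv2.findContours(m,0,1)[0]; c=max(c,key=cv2.contourArea)
    e=cv2.fitEllipse(c); print(cam,round(d['p'],2),e,ray(cam,e[0],30).round(1))
E
```

```text
top 0.9 ((178.60279846191406, 174.28712463378906), (21.82014274597168, 23.320941925048828), 93.02937316894531) [679.3 248.8  30. ]
top 0.77 ((217.35475158691406, 227.3981475830078), (22.416366577148438, 23.17376708984375), 47.421939849853516) [536.9 137.9  30. ]
top 0.73 ((221.8103485107422, 184.3543701171875), (22.107282638549805, 22.815309524536133), 140.4469757080078) [654.4 129.9  30. ]
top 0.68 ((168.92320251464844, 259.39068603515625), (22.849878311157227, 24.784000396728516), 72.79803466796875) [447.9 265.2  30. ]
top 0.67 ((176.76173400878906, 218.57171630859375), (23.972349166870117, 24.835702896118164), 13.484098434448242) [558.2 248.7  30. ]
side 0.96 ((198.39938354492188, 270.39703369140625), (23.116262435913086, 28.323566436767578), 111.96028900146484) [678.9 249.   30. ]
side 0.9 ((274.23284912109375, 264.2057189941406), (22.254972457885742, 25.31863021850586), 101.89173889160156) [539.1 138.6  30. ]
side 0.82 ((237.57199096679688, 245.30328369140625), (21.476333618164062, 24.647968292236328), 119.9516372680664) [656.1 128.6  30. ]
side 0.8 ((239.2093048095703, 289.8681945800781), (23.862010955810547, 28.672407150268555), 80.956787109375) [558.8 249.   30. ]
side 0.61 ((276.6734313964844, 314.0535888671875), (26.02507781982422, 30.067474365234375), 55.79659652709961) [449.2 263.6  30. ]
side 0.41 ((350.61236572265625, 192.39369201660156), (30.684246063232422, 47.81656265258789), 87.77649688720703) [ 520.7 -232.    30. ]
side 0.27 ((261.00946044921875, 228.895263671875), (5.984773635864258, 34.76689910888672), 116.08878326416016) [644.3  43.7  30. ]
```

View pics/rect1.png

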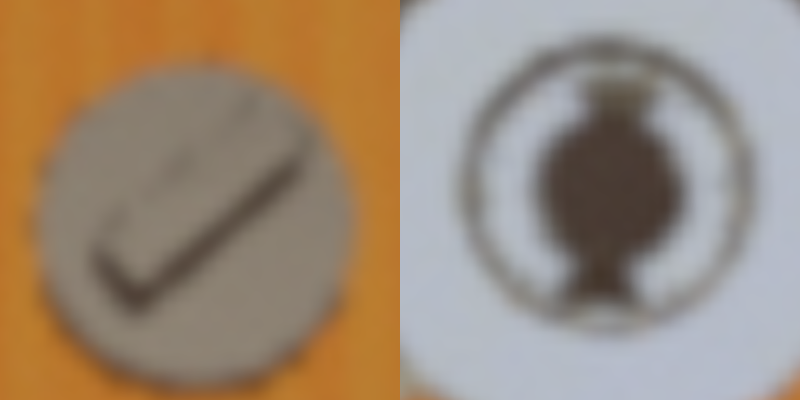

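View pics/rect2.png

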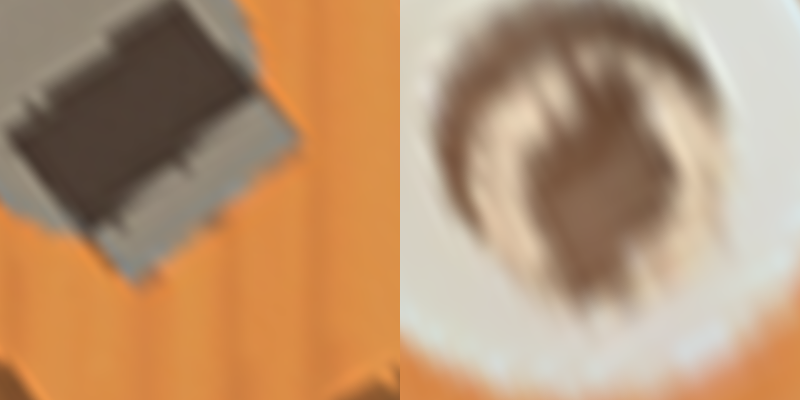

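Emit:
servo_tool:
  series:
    - [0.5,0,0,0,-0.067]
    - [0.5,0,0,0,-0.067]
    - [0.5,0.7,-0.355,0,0]
    - [0.5,0.7,-0.355,0,0]
    - [0.5,0.7,-0.355,0,0]
    - [0.5,0.7,-0.355,0,0]
    - [0.5,0.7,-0.355,0,0]
    - [0.5,0.7,-0.355,0,0]
    - [0.5,0.7,-0.355,0,0]
    - [0.5,0.7,-0.355,0,0]
    - [0.5,0.7,-0.355,0,0]
    - [0.5,0.7,-0.355,0,0]
    - [0.5,0.7,-0.355,0,0]
    - [0.5,0.7,-0.355,0,0]
    - [0.5,0.7,-0.355,0,0]
    - [0.5,0.7,-0.355,0,0]
    - [0.5,0.7,-0.355,0,0]
    - [0.5,0.7,-0.355,0,0]
    - [0.5,0.7,-0.355,0,0]
    - [0.5,0.7,-0.355,0,0]

```text
time: 3.6
tool_pos: [526.9, 177.8, 226.7]
tcp_rot: [3.141, -0.0, 0.68]
contact_force: [0.6, -1.1, -0.1]
grip_width: 46.0
```

Emit:
servo_tool:
  series:
    - [0.5,0.693,-0.354,0.6,0]
    - [0.5,0.693,-0.354,0.6,0]
    - [0.5,0,0,0.8,0]
    - [0.5,0,0,0.4,0]
    - [0.5,0,0,0,0]

```text
time: 4.22
tool_pos: [557.0, 247.4, 104.9]
tcp_rot: [-3.14, 0.004, 0.68]
contact_force: [0.7, -0.3, 0.5]
grip_width: 46.3
```

Run:
```python
from h import *
im=snap('side','side2.png',(160,180,320,340),4)
o=bot.get_obs();print(o['tool_pos'],o['tcp_rot'],proj('side',o['tool_pos']),o['contact_force'])
```

```text
[558.00791271 247.58537806 106.50005303] [-3.14133825e+00  9.09103963e-04  6.80265346e-01] [237.08591602 263.93324064] [-0.5881728   0.23463268  0.84146773]
```

View pics/side2.png

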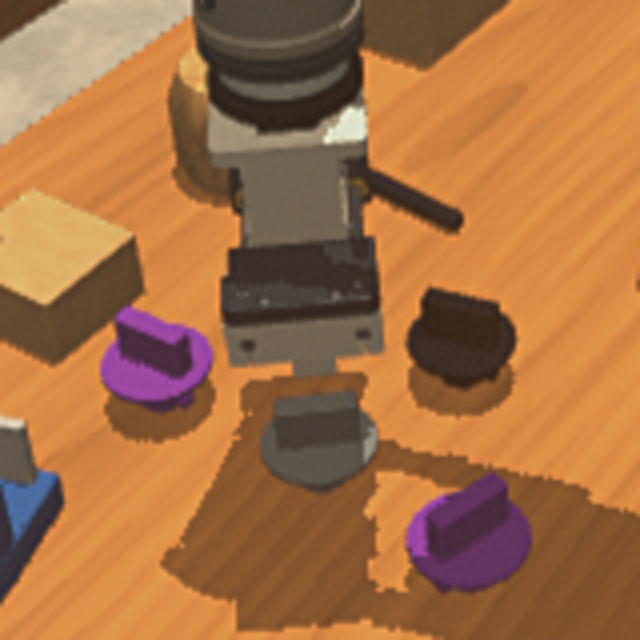

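Emit:
servo_tool:
  series:
    - [0.5,0,0.0,0.5,0]
    - [0.5,0,0.0,0.5,0]
    - [0.5,0.01,0,0.28,0]
    - [0.5,0,0,0.11,0]
    - [0.5,0,0,0,0]
    - [0,0,0,0,0]
    - [0,0,0,0,0]
    - [0,0,0,0,0]
    - [0,0,0,0,0]
    - [0,0,0,0,0]

```text
time: 5.52
tool_pos: [558.6, 248.0, 37.4]
tcp_rot: [3.141, -0.0, 0.68]
contact_force: [-0.1, 0.0, 1.5]
grip_width: 14.0
```

Emit:
servo_tool:
  series:
    - [0,0,0,-0.4,0]
    - [0,0,0,-0.5,-0.1]
    - [0,0,0,-0.7,-0.1]
    - [0,0,0,-0.7,-0.1]
    - [0,0,0,-0.5,-0.1]
    - [0,0,0,0,-0.1]
    - [0,-0.6,0.04,0,0]
    - [0,-0.85,0.055,0,0]
    - [0,-0.85,0.055,0,0]
    - [0,-0.85,0.055,0,0]
    - [0,-0.85,0.055,0,0]
    - [0,-0.85,0.055,0,0]
    - [0,-0.85,0.055,0,0]
    - [0,-0.85,0.055,0,0]
    - [0,-0.85,0.055,0,0]
    - [0,-0.85,0.055,0,0]
    - [0,-0.85,0.055,0,0]
    - [0,-0.85,0.045,0,0]
    - [0,0,0,0,0]
    - [0,0,0,0,0]

```text
time: 8.02
tool_pos: [537.6, -249.6, 176.9]
tcp_rot: [-3.141, -0.001, 1.465]
contact_force: [0.3, 0.8, -1.5]
grip_width: 13.8
```

Run:
```python
from h import *
im=snap('side','side3.png',(270,90,430,210),5); snap('top','top3.png',(300,170,440,290),5)
o=bot.get_obs();p=o['tool_pos'];print(p,o['tcp_rot'],o['contact_force'],o['grip_width'])
for c in('side','top'):
  for l in('cap','cap_grip','cap_lugs','mouth','stand'):
    for d in bot.pinpoint(c,l)[:5]:
      q=w(c,d['point'])
      if abs(q[1]+250)<60: print(c,l,round(d['p'],2),q.round(1),proj(c,q).round(1))
  print(c,proj(c,p),proj(c,[538,-250,76]))
```

```text
[ 537.91841235 -248.93246041  177.20306042] [-3.14131720e+00 -4.07670617e-04  1.46680161e+00] [ 0.26451069  0.21053623 -0.85850244] 13.706396507590611
side cap 0.61 [ 534.8 -246.7  138. ] [350.7 156.3]
side cap_grip 0.57 [ 532.9 -249.4  185.3] [352.8 140.9]
side cap_lugs 0.72 [ 532.3 -245.8  146.5] [351.6 154. ]
side mouth 0.56 [ 536.  -254.2   76.7] [350.2 173.8]
side stand 0.77 [ 539.1 -254.5    1.2] [347.8 195.1]
side [350.94311676 143.15821906] [348.92728152 174.45179467]
top cap 0.47 [ 534.  -247.7  137.9] [367.  230.8]
top cap_grip 0.41 [ 532.9 -249.5  187.1] [371.5 230.7]
top cap_lugs 0.52 [ 537.6 -248.4  144.1] [367.8 229.2]
top mouth 0.6 [ 541.4 -251.8   79.8] [364.6 228.5]
top stand 0.89 [ 536.4 -251.3    2.1] [359.5 231.2]
top stand 0.64 [ 541.  -246.8  141.5] [367.  227.9]
top [370.50301379 228.71312183] [363.63138064 229.84064681]
```

View pics/side3.png

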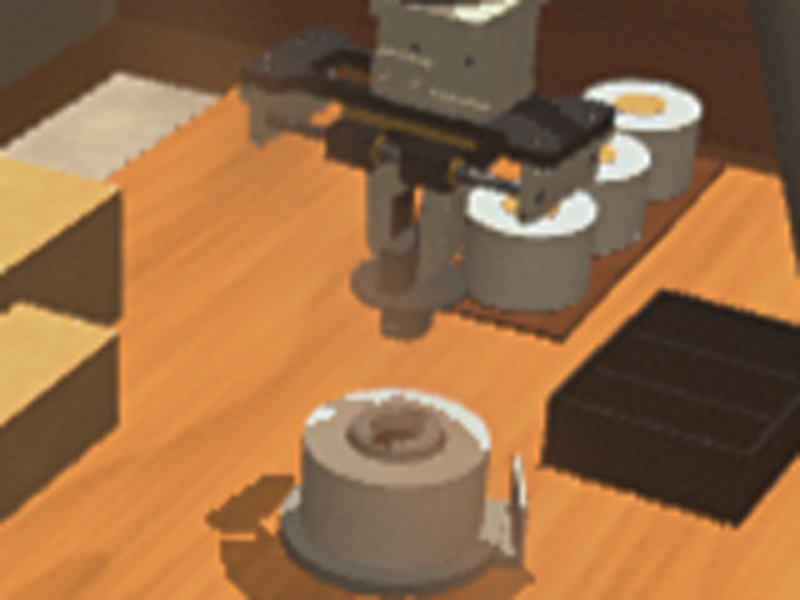

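View pics/top3.png

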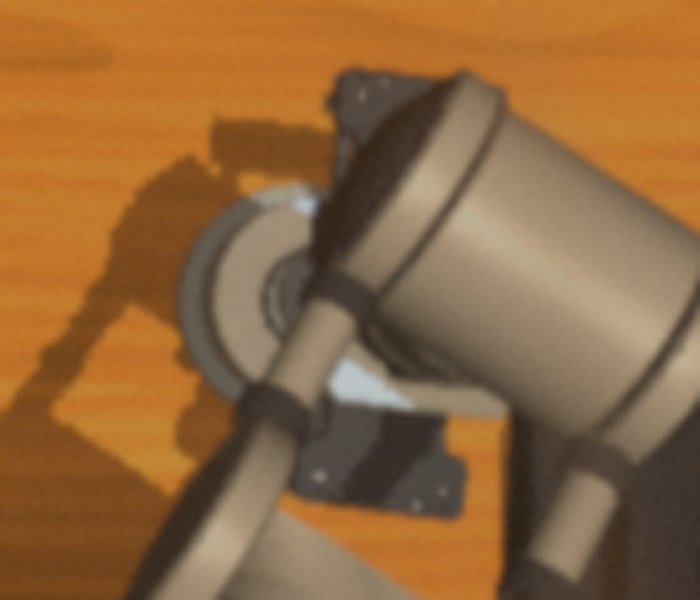

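Run:
```python
from h import *
print(ray('side',(349.4,175.8),76).round(1), ray('side',(349.4,174.8),76).round(1))
p=bot.get_obs()['tool_pos'].copy();
for dz in(-36.9,-36.9+28,-36.9+33): print(dz,(proj('side',p+[0,0,dz])-[270,90])*5)
im=cv2.imread('pics/sideavg.png')
D=rect(im,'side',538,-250,76,40,10)
cv2.circle(D,(400,400),int(26.5*10),(0,0,255),1);cv2.circle(D,(400,400),155,(0,0,255),1)
E_=rect(cv2.imread('pics/topavg.png'),'top',538,-250,76,40,10)
cv2.circle(E_,(400,400),int(26.5*10),(0,0,255),1);cv2.circle(E_,(400,400),155,(0,0,255),1)
cv2.imwrite('pics/r3.png',cv2.resize(np.hstack([D,E_]),(800,400)))
```

```text
[ 533.5 -244.    76. ] [ 536.  -248.9   76. ]
-36.9 [401.57564521 323.95796399]
-8.899999999999999 [404.63976739 279.37298133]
-3.8999999999999986 [405.19511638 271.29229008]
```

View pics/r3.png

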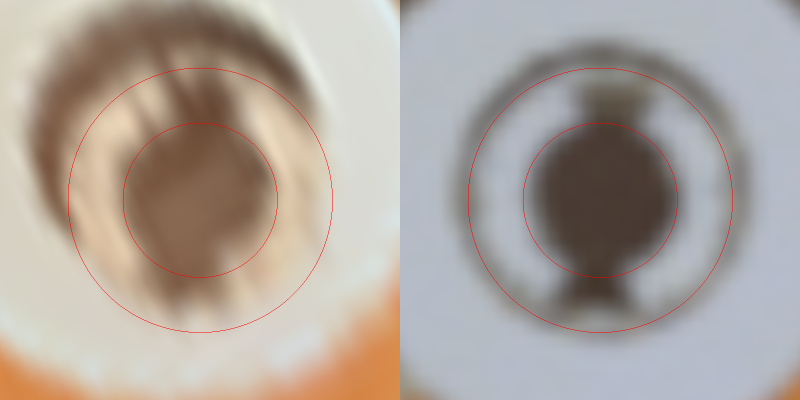

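Emit:
servo_tool:
  series:
    - [0,0,0,0.4,0]
    - [0,0,0,0.4,0]
    - [0,0,0,0.3,0]
    - [0,0,0,0.1,0]
    - [0,0,0,0,0]
    - [0,0,0,0,0]
    - [0,0,0,0,0]

```text
time: 9.5
tool_pos: [538.1, -250.3, 117.9]
tcp_rot: [3.14, 0.001, 1.466]
contact_force: [-0.0, -1.2, -0.3]
grip_width: 13.7
```

Run:
```python
from h import *
im=snap('side','side4.png',(300,110,400,210),7)
o=bot.get_obs();print(o['tool_pos'],o['tcp_rot'],o['contact_force'],o['moment'])
```

```text
[ 538.09362816 -250.29986696  117.78363757] [3.14062998e+00 5.15004569e-04 1.46563328e+00] [ 0.45154127  0.69924601 -1.14111586] [ 0.00199128 -0.03436121 -0.05799467]
```

View pics/side4.png

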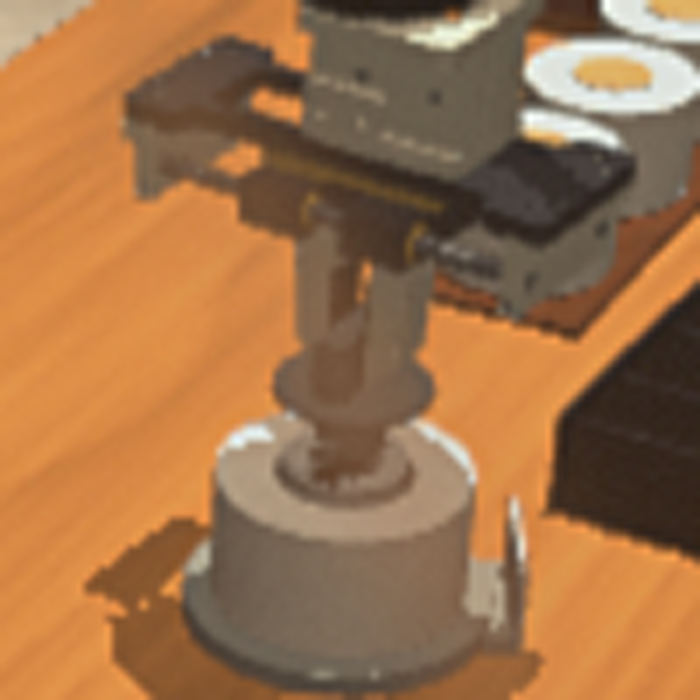

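Emit:
servo_tool:
  series:
    - [0,0.015,0.012,0.06,0]
    - [0,0,0,0.05,0]
    - [0,0,0,0.05,0]
    - [0,0,0,0,0]

```text
time: 10.05
tool_pos: [538.8, -249.8, 109.3]
tcp_rot: [3.141, 0.001, 1.466]
contact_force: [1.4, -0.2, -0.9]
grip_width: 13.6
```

Emit:
servo_tool:
  series:
    - [0,0,0,0.02,0]
    - [0,0,0,0.02,0]
    - [0,0,0,0,0]

```text
time: 10.42
tool_pos: [539.2, -250.2, 107.5]
tcp_rot: [3.139, 0.001, 1.466]
contact_force: [3.7, -3.6, -0.6]
grip_width: 14.2
```

Emit:
servo_tool:
  series:
    - [0,-0.01,0.01,0,0]
    - [0,0,0,0,0]

```text
time: 10.68
tool_pos: [539.3, -250.3, 107.3]
tcp_rot: [3.141, 0.0, 1.466]
contact_force: [3.0, -3.2, 0.3]
grip_width: 13.7
```

Emit:
servo_tool:
  series:
    - [0,0,0,0.02,0]
    - [0,0,0,0.01,0]
    - [0,0,0,0,0]

```text
time: 11.05
tool_pos: [539.3, -250.4, 105.9]
tcp_rot: [3.141, 0.001, 1.466]
contact_force: [3.7, -4.3, 1.6]
grip_width: 13.6
```

Emit:
servo_tool:
  series:
    - [0,-0.014,0.012,0.02,0]
    - [0,0,0,0.01,0]
    - [0,0,0,0,0]

```text
time: 11.42
tool_pos: [539.3, -250.6, 104.0]
tcp_rot: [-3.141, -0.0, 1.466]
contact_force: [2.7, -3.4, 0.6]
grip_width: 14.1
```

Emit:
servo_tool:
  series:
    - [0,0,0,0.02,0]
    - [0,0,0,0.01,0]
    - [0,0,0,0,0]

```text
time: 11.8
tool_pos: [539.4, -250.7, 103.1]
tcp_rot: [-3.142, 0.0, 1.466]
contact_force: [1.6, -3.0, 4.4]
grip_width: 13.6
```

Emit:
servo_tool:
  series:
    - [0,-0.01,0.006,0.02,0]
    - [0,0,0,0.02,0]
    - [0,0,0,0.02,0]
    - [0,0,0,0,0]

```text
time: 12.3
tool_pos: [539.4, -250.8, 100.0]
tcp_rot: [-3.141, -0.001, 1.466]
contact_force: [0.7, -0.8, 5.6]
grip_width: 13.9
```

Run:
```python
from h import *
im=snap('side','side5.png',(300,110,400,210),7)
o=bot.get_obs();print(o['tool_pos'],o['tcp_rot'],o['contact_force'],o['moment'])
```

```text
[ 539.46236019 -250.79136125  100.02119506] [-3.14096447e+00 -6.49166230e-04  1.46575981e+00] [-0.22792044 -0.8044087   5.2647722 ] [-0.17655602 -0.17025866 -0.01591955]
```

View pics/side5.png

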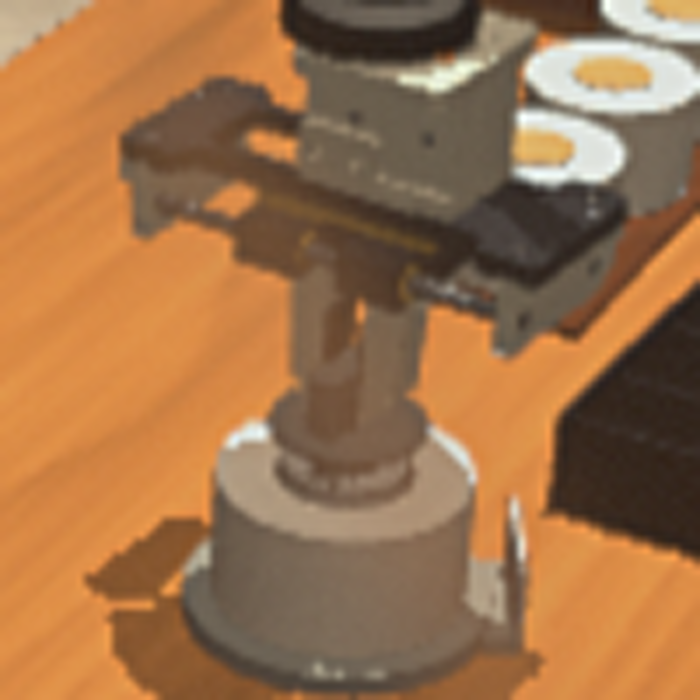

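Emit:
servo_tool:
  series:
    - [0,-0.004,0,0.04,0]
    - [0,0,0,0.04,0]
    - [0,0,0,0.04,0]
    - [0,0,0,0.04,0]
    - [0,0,0,0.03,0]
    - [0,0,0,0.03,0]
    - [0,0,0,0,0]

```text
time: 13.22
tool_pos: [539.5, -250.9, 89.5]
tcp_rot: [-3.141, -0.001, 1.466]
contact_force: [-0.4, 0.7, 8.8]
grip_width: 13.8
```

Emit:
servo_tool:
  series:
    - [0,0,0,0.02,0]
    - [0,0,0,0,0]
    - [0,0,0,0,0]

```text
time: 13.6
tool_pos: [539.5, -250.9, 88.6]
tcp_rot: [-3.141, -0.001, 1.466]
contact_force: [-0.4, 0.8, 8.8]
grip_width: 13.7
```

Emit:
servo_tool:
  series:
    - [0,0,0,0,0.06]
    - [0,0,0,0,0.06]
    - [0,0,0,0,0]

```text
time: 13.98
tool_pos: [539.7, -250.9, 88.8]
tcp_rot: [3.142, -0.0, 1.276]
contact_force: [-0.5, 0.1, 9.7]
grip_width: 13.8
```

Run:
```python
from h import *
o=bot.get_obs();print(o['tool_pos'],o['tcp_rot'],o['contact_force'],o['moment'])
```

```text
[ 539.67434679 -250.94895835   88.75677392] [ 3.14155270e+00 -4.69463868e-04  1.27624000e+00] [-0.47680264  0.08116801  9.71842754] [ 0.0476347   0.02949238 -0.06715376]
```

Emit:
servo_tool:
  series:
    - [0,0,0,0,0.07]
    - [0,0,0,0,0.07]
    - [0,0,0,0,0]

```text
time: 14.35
tool_pos: [539.7, -251.0, 88.8]
tcp_rot: [3.141, -0.0, 1.056]
contact_force: [-0.4, 0.4, 10.3]
grip_width: 13.7
```

Run:
```python
from h import *
im=snap('side','side6.png',(300,110,400,210),7)
o=bot.get_obs();print(o['tool_pos'],o['tcp_rot'],o['contact_force'],o['moment'])
```

```text
[ 539.73624388 -250.99817197   88.78586408] [ 3.14146804e+00 -4.96970393e-04  1.05707284e+00] [-0.50365362  0.43247161 10.43216259] [ 0.0888988   0.05814086 -0.03003077]
```

View pics/side6.png

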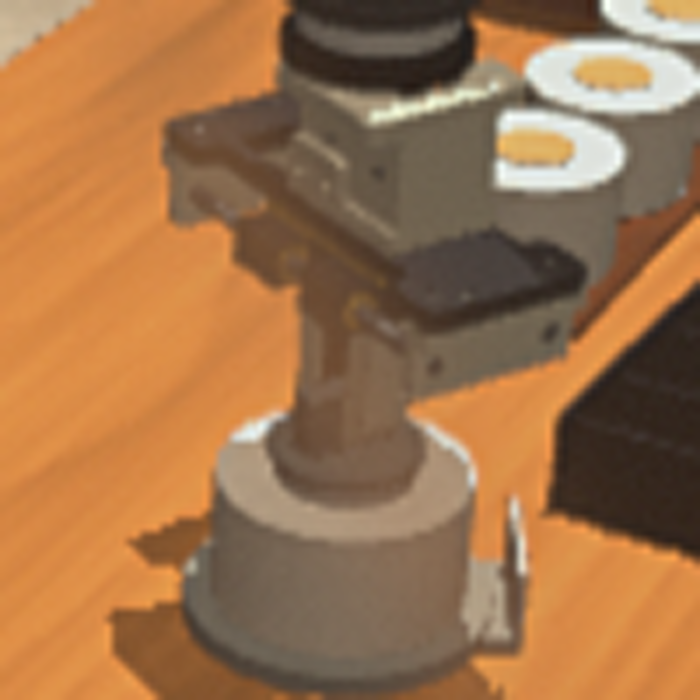

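Emit:
servo_tool:
  series:
    - [0,0,0,0,0.08]
    - [0,0,0,0,0.08]
    - [0,0,0,0,0.08]
    - [0,0,0,0,0.08]
    - [0,0,0,0,0]

```text
time: 15.02
tool_pos: [539.6, -250.9, 88.8]
tcp_rot: [-3.141, -0.0, 0.553]
contact_force: [-0.7, 0.7, 10.2]
grip_width: 13.9
```

Run:
```python
from h import *
o=bot.get_obs();print(o['tool_pos'],o['tcp_rot'],np.degrees(o['tcp_rot'][2]),o['contact_force'],o['moment'])
```

```text
[ 539.63990139 -250.92513293   88.75548181] [-3.14122091e+00 -3.59355893e-04  5.53301505e-01] 31.701841045035614 [-0.67260463  0.67788757 10.15869347] [ 0.04603285  0.10814063 -0.0481498 ]
```

Turned 52°. I'll feel for the stop in small steps from here.

Emit:
servo_tool:
  series:
    - [0,0,0,0,0.04]
    - [0,0,0,0,0.04]
    - [0,0,0,0,0]

```text
time: 15.4
tool_pos: [539.5, -250.8, 88.7]
tcp_rot: [-3.141, -0.0, 0.428]
contact_force: [-1.4, 0.2, 10.0]
grip_width: 14.1
```

Run:
```python
from h import *
o=bot.get_obs();print(np.degrees(o['tcp_rot'][2]),o['contact_force'],o['moment'])
```

```text
24.54588327759795 [-1.35979716  0.24645372  9.98513975] [ 0.12720447  0.17998068 -0.00504244]
```

Emit:
servo_tool:
  series:
    - [0,0,0,0,0.03]
    - [0,0,0,0,0]

```text
time: 15.65
tool_pos: [539.4, -250.7, 88.6]
tcp_rot: [-3.141, 0.0, 0.382]
contact_force: [-1.1, 1.5, 10.0]
grip_width: 13.6
```

Run:
```python
from h import *
o=bot.get_obs();print(np.degrees(o['tcp_rot'][2]),o['contact_force'],o['moment'])
```

```text
21.85932213953735 [-1.05018205  1.45909602  9.96861109] [0.13677205 0.18320957 0.00776155]
```

Emit:
servo_tool:
  series:
    - [0,0,0,0,0.03]
    - [0,0,0,0,0]

```text
time: 15.9
tool_pos: [539.4, -250.5, 88.6]
tcp_rot: [-3.14, 0.0, 0.334]
contact_force: [-1.2, 0.9, 10.4]
grip_width: 13.8
```

Run:
```python
from h import *
o=bot.get_obs();print(np.degrees(o['tcp_rot'][2]),o['contact_force'],o['moment'])
```

```text
19.164118926419196 [-1.21415621  0.91551525 10.37588445] [0.27157727 0.22362779 0.03204988]
```

Emit:
servo_tool:
  series:
    - [0,0,0,0,0.025]
    - [0,0,0,0,0]

```text
time: 16.15
tool_pos: [539.4, -250.2, 88.6]
tcp_rot: [-3.14, 0.0, 0.296]
contact_force: [-1.0, 3.1, 10.4]
grip_width: 14.0
```

Run:
```python
from h import *
o=bot.get_obs();print(np.degrees(o['tcp_rot'][2]),o['contact_force'],o['moment'])
```

```text
16.93181047317314 [-1.02907001  3.100181   10.37062788] [0.47322618 0.24821819 0.1362572 ]
```

Emit:
servo_tool:
  series:
    - [0,0,0,0,0.02]
    - [0,0,0,0,0]

```text
time: 16.4
tool_pos: [539.3, -250.2, 88.6]
tcp_rot: [-3.14, 0.0, 0.265]
contact_force: [-1.5, 3.4, 10.5]
grip_width: 13.8
```

Run:
```python
from h import *
o=bot.get_obs();print(np.degrees(o['tcp_rot'][2]),o['contact_force'],o['moment'])
```

```text
15.168942826390966 [-1.46364751  3.36714839 10.52840308] [0.58014205 0.19287762 0.31805125]
```

Emit:
servo_tool:
  series:
    - [0,0,0,-0.02,-0.015]
    - [0,0,0,-0.02,0]
    - [0,0,0,-0.02,0]
    - [0,0,0,0,0]

```text
time: 16.9
tool_pos: [539.3, -250.3, 90.8]
tcp_rot: [-3.139, 0.001, 0.288]
contact_force: [-1.0, 4.3, 7.6]
grip_width: 13.8
```

Emit:
servo_tool:
  series:
    - [0,0,0,-0.02,0]
    - [0,0,0,0,0]

```text
time: 17.15
tool_pos: [539.3, -250.4, 91.6]
tcp_rot: [-3.139, 0.001, 0.288]
contact_force: [-0.3, 5.9, 5.4]
grip_width: 13.7
```

Run:
```python
from h import *
o=bot.get_obs();print(np.degrees(o['tcp_rot'][2]),o['tool_pos'],o['contact_force'],o['moment'])
```

```text
16.485838070128406 [ 539.28003055 -250.35502194   91.59236615] [-0.28925626  5.85165537  5.39748992] [1.08140912 0.09809815 0.19642554]
```

Emit:
servo_tool:
  series:
    - [0,0.002,-0.016,0,0]
    - [0,0,0,0,0]

```text
time: 17.4
tool_pos: [539.3, -250.2, 91.6]
tcp_rot: [-3.141, 0.001, 0.288]
contact_force: [0.4, 3.3, 4.8]
grip_width: 13.7
```

Emit:
servo_tool:
  series:
    - [0,0,-0.006,-0.014,0]
    - [0,0,0,0,0]

```text
time: 17.65
tool_pos: [539.3, -250.2, 92.4]
tcp_rot: [-3.141, 0.0, 0.288]
contact_force: [0.1, 3.2, 5.5]
grip_width: 13.8
```

Run:
```python
from h import *
im=snap('side','side7.png',(300,110,400,210),7)
o=bot.get_obs();print(np.degrees(o['tcp_rot'][2]),o['tool_pos'],o['contact_force'],o['moment'])
```

```text
16.479494984326752 [ 539.28973983 -250.20841764   92.35734066] [-0.7892945   3.6424961   5.21052156] [0.65668268 0.18108615 0.08668171]
```

View pics/side7.png

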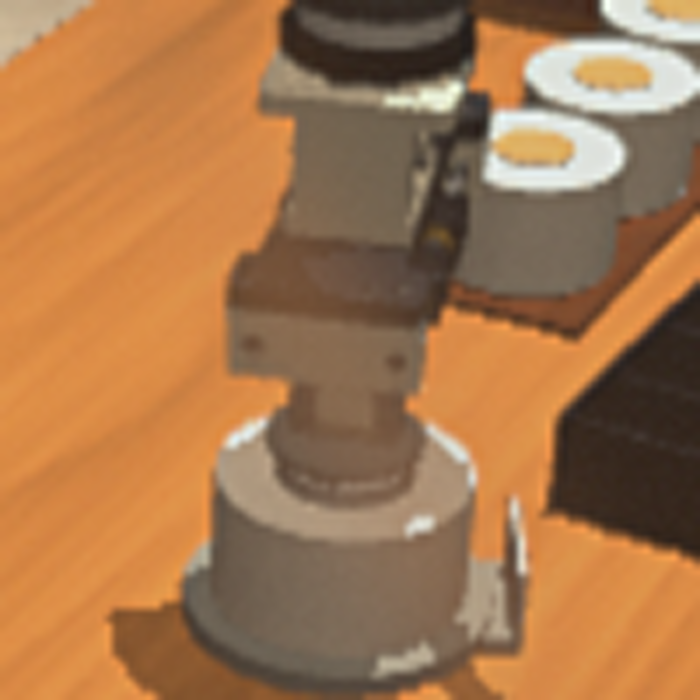

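Emit:
servo_tool:
  series:
    - [0,0,-0.006,-0.016,0]
    - [0,0,0,0,0]

```text
time: 17.95
tool_pos: [539.3, -250.2, 93.3]
tcp_rot: [3.142, 0.0, 0.288]
contact_force: [-1.0, 2.8, 3.3]
grip_width: 14.0
```

Emit:
servo_tool:
  series:
    - [0,0,-0.006,-0.014,0]
    - [0,0,0,0,0]

```text
time: 18.2
tool_pos: [539.2, -250.1, 93.4]
tcp_rot: [3.141, 0.0, 0.288]
contact_force: [0.8, 0.2, -0.9]
grip_width: 13.6
```

Run:
```python
from h import *
o=bot.get_obs();print(np.degrees(o['tcp_rot'][2]),o['tool_pos'],o['contact_force'],o['moment'])
```

```text
16.47680356803835 [ 539.24881199 -250.05134173   93.42301436] [ 0.84513309  0.23458145 -0.89130783] [ 0.11264071 -0.16369875  0.17804812]
```

Emit:
servo_tool:
  series:
    - [0,0,0,-0.016,0]
    - [0,0,0,0,0]

```text
time: 18.45
tool_pos: [539.2, -250.0, 93.5]
tcp_rot: [-3.141, 0.001, 0.288]
contact_force: [4.8, -2.4, -12.7]
grip_width: 14.1
```

The cap is caught under the roof: pulling up gives −12.7 N with no movement. Relaxing the pull and letting go.

Emit:
servo_tool:
  series:
    - [0,0,0,0.016,0]
    - [0,0,0,0,0]
    - [0.4,0,0,0,0]
    - [0.4,0,0,0,0]
    - [0.4,0,0,0,0]
    - [0.4,0,0,0,0]
    - [0.4,0,0,-0.2,0]
    - [0.4,0,0,-0.5,0]
    - [0.4,0,0,-0.8,0]
    - [0.4,0,0,-0.8,0]
    - [0.4,0,0,0,0]

```text
time: 19.82
tool_pos: [540.9, -250.8, 213.4]
tcp_rot: [3.135, -0.005, 0.288]
contact_force: [-0.0, 0.4, -0.7]
grip_width: 36.8
```

Emit:
servo_tool:
  series:
    - [0.4,-0.9,0,-0.3,0]
    - [0.4,-0.9,0,0,0]
    - [0.4,-0.9,0.8,0,0]
    - [0.4,0,0.9,0,0]
    - [0.4,0,0.9,0,0]
    - [0.4,0,0.9,0,0]
    - [0.4,0,0,0,0]

```text
time: 20.7
tool_pos: [459.1, -458.1, 221.9]
tcp_rot: [-3.14, 0.001, 0.285]
contact_force: [-0.1, 0.5, -0.4]
grip_width: 37.1
```

Run:
```python
from h import *
snap('side','side8.png',(290,130,410,220),6)
im=bot.capture('top')[:,:,::-1].copy(); cv2.imwrite('pics/top8f.png',im)
cv2.imwrite('pics/top8.png',np.hstack([cv2.resize(rect(im,'top',538,-250,76+18+23,45,10),(400,400)),cv2.resize(im[170:290,300:420],(400,400))]))
o=bot.get_obs();print(o['tool_pos'],o['contact_force'],o['grip_width'])
for c in('side','top'):
  for l in('cap','cap_grip'):
    for d in bot.pinpoint(c,l)[:6]:
      q=w(c,d['point'])
      if abs(q[1]+250)<60: print(c,l,round(d['p'],2),q.round(1))
```

```text
[ 459.06794607 -455.41352563  222.81675848] [ 0.20983022 -0.02897548 -0.35986489] 36.942211827032395
side cap 0.51 [ 540.  -251.2   57.5]
side cap_grip 0.77 [ 536.9 -251.   102.9]
top cap 0.74 [ 539.5 -245.8   55.5]
top cap_grip 0.56 [ 539.1 -251.7  103.4]
```

View pics/side8.png

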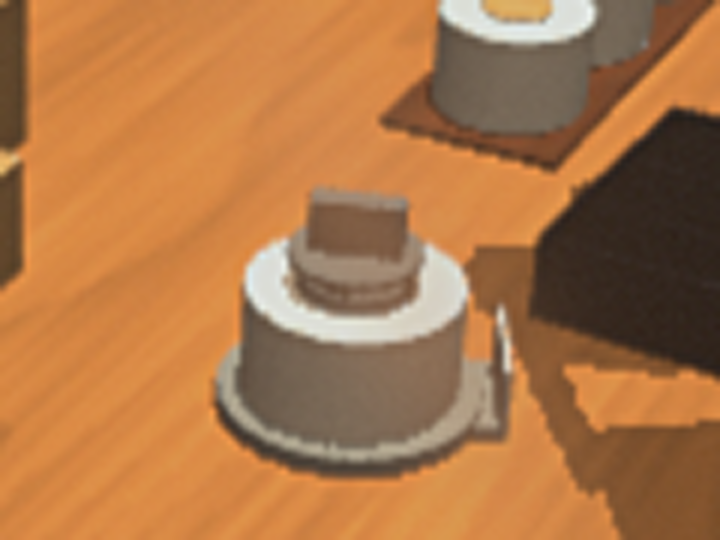

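View pics/top8.png

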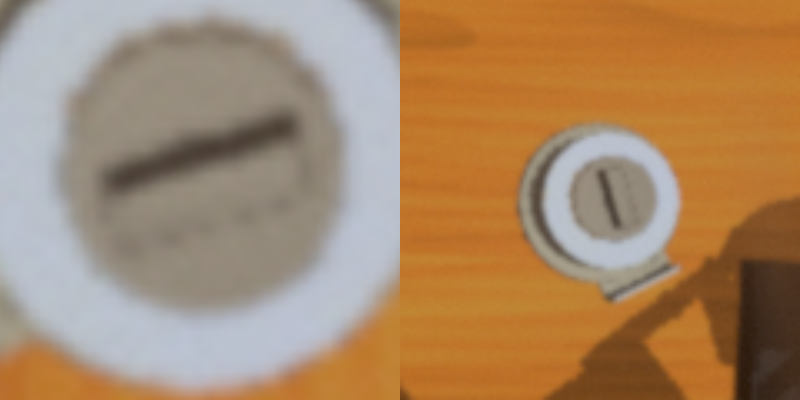

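View pics/top8f.png

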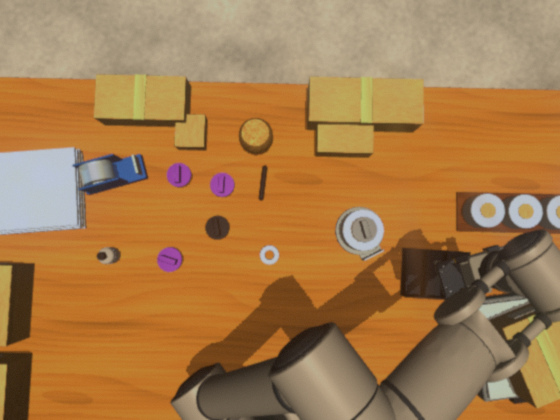

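The final pictures show the cap seated level at about z 56 (76 − 20 mm), with its bar at about 18° and the other things where they were. Handing in.

```bash
python3 -c "
from h import *
print(bot.close_job())"
```

```text
the job is handed in; nothing more can be done
None
```

The grey keeper cap is locked in the spindle, and I handed the job in at about 21 s of the 72 s allowed.

- **Insertion:** I gripped the cap by its bar and turned it to the slot line I saw from above, about 84° in the world frame. The lugs dropped into the slots on the first try.
- **Locking:** I pressed it down to about 14.5 mm of spring travel, where the force was about 10 N. I turned it clockwise 69° until the twisting moment rose at the stop, then let it spring up and released it.
- **Checks that agree:** A pull test before release gave −12.7 N with no movement. After release the cap sits at about z 56, 20 mm below the mouth, which is the locked height. The top picture shows the other things where they were.
- **Small disagreements:** The stop came at 67–69° by the tool's reading, against about 65° expected from the slot line I saw. I put that down to error in the slot angle and give in the grip. The two cameras put the cap's centre up to about 5 mm apart, near the stated accuracy of about 4 mm.

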